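# Hang the lift-off door on the bit cabinet

### The arm

A 6-joint arm with a two-finger parallel gripper is mounted at the origin on a cart in front of the work surface, level with it; the furniture and walls round the work are solid. World frame = base frame: x ahead of the robot, y to its left, z up, the work surface at z = 0. Lengths are in m, angles in rad, forces in N, time in s.
With the tool pointing down it reaches from about 0.325 to 0.775 m from the base axis. Payload 5.5 kg.
Tool frame: the origin (TCP) lies between the finger pads; the fingertips stand 8 mm ahead of it and the grasp point (between the pads) lies 11 mm behind it (tcp_to_tips is the distance from the TCP to the fingertips, in m); z points along the fingers, y is the line along which they close (so a half turn about z gives the same grasp; the last joint's range is limited). The gripper opens to 88 mm and grips with 3 to 60 N. Pads are 20 mm wide; open, the fingers measure 115 mm over their backs; the gripper's body (75 mm by 178 mm) begins 61 mm behind the grasp point.
Start: joints at [-1.208, 0.091, 1.231, -0, 1.82, -0.057], TCP at [0.245, -0.548, 0.231] pointing down, gripper open.
Joint ranges: [-2.87, 2.87], [-0.86, 2.18], [0.17, 2.46], [-1.51, 4.65], [0.06, 2.69], [-2.65, 2.65]. Speed limits (rad/s): [2.57, 2.57, 3.01, 3.14, 3.14, 3.14].

### API

Orientations are given as a unit quaternion [w, x, y, z].
In Python, from bench import * gives the robot as it stands. Calls block until the motion is done:
- move_to(position, orientation): joint-space move of the TCP to a pose.
- move_l(position, speed=0.15, orientation=None): straight line of the TCP; orientation=None keeps the orientation; speed is the mean speed in m/s.
- movej(angles): joint-space move.
- gripper_open() and close(): open the fingers fully, or close them until they stop; the grip force is fixed at half the most.
- hold(seconds).
- inverse_kinematics(position, orientation): joint angles nearest the present ones, or None.
- state(): the state.
- get_image(name): name is "scene" or "top" or "wrist"; returns a dict with "frame" (420x560x3 uint8, blue, green, red), "depth" (420x560 float32, m along the optical axis (not along the pixel's ray), 0 where there is no reading), "camera_matrix" (3x3 intrinsics, pixels), "view" (4x4, takes a point from world to camera coordinates). Camera axes: x right, y up, looking along -z (the intrinsics and any distortion apply to the point x, -y, -z); pixel columns grow to the right and rows downward; lengths in m; the calibration is good to about 2 mm. A picture is of the moment at which its call begins.
A pose or a line that the arm cannot do raises IKError and nothing moves.
- job_done(): hands the job in; it is judged then, once.
The state is a dict: "time": time; "joint_pos": joint angles; "dq": joint speeds; "joint_torque": joint torques, N m; "ee_pos": TCP position; "ee_rot": TCP orientation; "ft_force": force on the tool from outside, world axes, zero at the start; "moment": the same for the moment, N m; "finger_gap": finger opening in m; "finger_force": force on a finger pad.
Only numpy, scipy, OpenCV 4.12 (cv2) and the standard library are available. Lean on these libraries where they do the work, as an engineer would, in place of code of your own. Each camera call takes 0.05 s, during which the arm holds its last target. There are 200 camera calls.

### The job

Take the loose wooden door out of its stand and hang it on the small bit cabinet: lower it gently so that both hinge barrels drop fully onto the two upright pins, feeling for the pins because their strip has been shifted sideways in its slots, and never forcing it. Then let go and swing the door fully shut against its rubber stops, leaving the other things on the bench where they are.

Things in the scene. Friction and masses are not known exactly. Their poses are not given: they have to be found in the camera images.
- cabinet: Open-fronted plywood bit cabinet, fixed, 90 deep (x) x 196 wide (y) x 178 mm high. Origin: centre of its underside on the worktop. Its front face is the plane x = -45 mm and looks to its -x, towards the robot. A steel hinge strip, firmly screwed to the right of the front (its -y side), carries two upright pins on one vertical line at x = -59 mm.
- pintle_zero (a point): Reference point: where the tip of the upper pin WOULD be with the strip at the zero end of its slots (cabinet frame -59, -72, 138 mm). Its slots let the strip sit 0 to 18 mm from there, straight towards the cabinet's +y; where in them must be felt or seen. Pins: 8 mm thick, 16 tall, tips flat with a small bevel, on 18 mm round shoulders (tops at z = 37 and 122 mm). The lower pin tip is 85 mm below the upper.
- door_stops (a point): Midway between the two small rubber stops, 2 mm proud, on the left of the cabinet's front (cabinet frame -47, +63, 89 mm). The shut door's inner face rests on them.
- door: Loose wooden door, 16 thick (x) x 130 wide (y) x 160 mm high, 0.2 to 0.4 kg. Origin: centre of its underside. -x: outer face, with a wooden knob (y +48, z 75, 20 mm proud); +y: free edge; -y: edge with two steel barrels. Grip the plain top edge across the 16 mm. In the stand it is upright, barrels away from the robot, outer face to the robot's right. Hung, it swings freely and stays where left.
- socket_low (a point): Centre of the lower mouth of the lower hinge barrel (door frame -4, -76, 25 mm). Each barrel is an upright tube open at both ends: 22 mm outside, 9.6 mm bore, 25 mm tall. When hung, this mouth rests on the lower shoulder, 37 mm above the worktop.
- socket_high (a point): Centre of the lower mouth of the upper barrel (door frame -4, -76, 110 mm). When hung it rests on the upper shoulder, 122 mm above the worktop.
- free_edge (a point): Middle of the door's free edge (door frame 0, +65, 80 mm). Shut, the door's axes are parallel to the cabinet's. Opening turns the door counter-clockwise seen from above; about a quarter turn open, much as it stands in the stand, it can be lowered on with room for the gripper.
- door_stand: Fixed stand: plank 110 x 70 x 12 mm with four wooden blocks 20 mm high that leave a 19 mm slot along its x; the door stands on the plank, 20 mm deep in the slot. Origin: centre of its underside.
- star_knob: Bystander: black star knob, 42 x 40 x 56 mm, standing stud up near the front of the worktop. Origin: centre of its underside. Leave it alone.
- collet_nut: Bystander: steel router collet and nut, 27 x 31 x 38 mm, standing near the front of the worktop. Origin: centre of its underside. Leave it alone.

How it is judged:
On the way, in this order (a step that is already met when the one before it is completed fails the run):
1. the door is lifted clear of its stand (z of door in the frame of door_stand above 0.04 m and contact force between door and door_stand below 0.1 N), for 0.1 s.
2. both barrels are down on their pins, the door upright and still at least a little open (z of socket_low in the frame of cabinet between 0.033 and 0.041 m and x of socket_low in the frame of cabinet between -0.063 and -0.055 m and y of socket_low in the frame of cabinet between -0.077 and -0.049 m and z of socket_high in the frame of cabinet between 0.118 and 0.126 m and x of socket_high in the frame of cabinet between -0.063 and -0.055 m and y of socket_high in the frame of cabinet between -0.077 and -0.049 m and angle between door's own z axis and vertical below 0.06 rad and x of free_edge in the frame of cabinet below -0.075 m), for 0.2 s.
At the end, for the whole second after the job is handed in: The door hangs with both barrel mouths on their shoulders (heights 37 and 122 mm over the cabinet's underside, within 4 mm; on the hinge line within 4 mm front to back; upright within 0.06 rad), is shut parallel to the cabinet front within 0.06 rad, and is at rest and let go (z of socket_low in the frame of cabinet between 0.033 and 0.041 m and x of socket_low in the frame of cabinet between -0.063 and -0.055 m and y of socket_low in the frame of cabinet between -0.077 and -0.049 m and z of socket_high in the frame of cabinet between 0.118 and 0.126 m and x of socket_high in the frame of cabinet between -0.063 and -0.055 m and y of socket_high in the frame of cabinet between -0.077 and -0.049 m and angle between door's own z axis and vertical below 0.06 rad and angle between the y axis of door and the y axis of cabinet, either way round below 0.06 rad and x of free_edge in the frame of cabinet between -0.064 and -0.046 m and y of free_edge in the frame of cabinet above 0.05 m and linear speed of door below 0.01 m/s); the robot touches nothing.
It fails at once if the door, while open, is pressed against the cabinet or its hinge strip with more than 40 N (contact force between door and cabinet above 40 N and x of free_edge in the frame of cabinet below -0.075 m).
It fails at once if the door, nearly shut, is pressed against the cabinet with more than 60 N (contact force between door and cabinet above 60 N).
It fails at once if the star knob or the collet nut is moved more than 30 mm (distance of any of star_knob, collet_nut from where it was at the start of the episode above 0.03 m).
It also fails if it takes over 72 s, if anything falls off the work surface, if the arm or the gripper's body presses on something with over 40 N, if the wrist force passes 120 N, or if a joint passes its speed limit or range.

## Working session

There is one attempt and no reset: what is moved stays moved. The work goes in short steps, each a Python script; the robot and the scene stay as the last script left them, time stands still between calls to the robot, and variables do not carry over. Pictures are saved under pics/ and viewed, at most 10 in all, crops included, and the job is handed in when it is done.

```bash
mkdir -p pics
cat > h.py <<'E'
from bench import *
import numpy as np, cv2
def cloud(im):
    d=im["depth"]; K=im["camera_matrix"]; v,u=np.indices(d.shape)
    P=np.stack([(u-K[0,2])/K[0,0]*d, -(v-K[1,2])/K[1,1]*d, -d, np.ones_like(d)],-1)
    W=P@np.linalg.inv(im["view"]).T
    W=W[...,:3]; W[d==0]=np.nan
    return W
E
python3 - <<'E'
from h import *
s=state();print(s["time"],s["ee_pos"],s["ee_rot"],s["ft_force"],s["finger_gap"])
for n in ["scene","top"]:
    im=get_image(n);cv2.imwrite(f"pics/{n}0.png",im["frame"])
    np.savez(f"{n}0.npz",**im)
    print(n,im["camera_matrix"].round(1).tolist(),np.linalg.inv(im["view"]).round(3).tolist())
E
```

```text
0.0 [ 0.24444132 -0.54764442  0.22951662] [-9.54422566e-04  9.78052527e-01  2.08356240e-01 -1.42609236e-04] [-0.21945174  0.27260603  1.15275386] 0.08787817588791713
scene [[527.9, 0.0, 287.3], [0.0, 527.9, 210.2], [0.0, 0.0, 1.0]] [[-0.844, 0.244, -0.478, 0.041], [-0.536, -0.359, 0.764, 0.766], [0.014, 0.901, 0.434, 0.564], [0.0, 0.0, 0.0, 1.0]]
top [[406.3, 0.0, 281.3], [0.0, 406.3, 210.4], [0.0, 0.0, 1.0]] [[0.015, 0.995, -0.096, 0.467], [-1.0, 0.015, 0.005, -0.047], [0.006, 0.096, 0.995, 0.96], [0.0, 0.0, 0.0, 1.0]]
```

View pics/scene0.png

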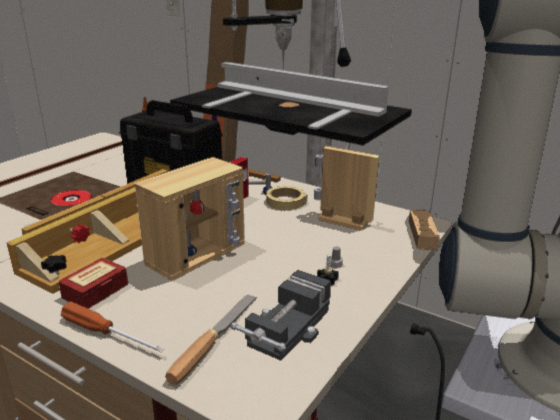

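View pics/top0.png

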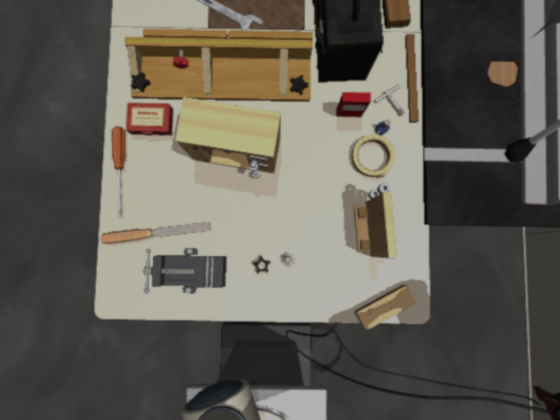

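The scene view shows the open cabinet (about 195,215) with its hinge strip on the right (235,215), and the door in its stand (348,190). The top view shows the cabinet top at (180–280, 100–165), the door's top edge at (365–395, 192–257) with barrels at (376,190), and the bystanders at (261,265) and (288,259).

Run:
```python
from h import *
im=dict(np.load("top0.npz"));W=cloud(im)
v,u=np.indices(W.shape[:2])
def show(n,m):
    p=W[m][:,:2].astype(np.float32); z=np.median(W[m][:,2]); r=cv2.minAreaRect(p); print(n,m.sum(),"z",z.round(4),"c",np.round(r[0],4),"s",np.round(r[1],4),"a",r[2]); print(cv2.boxPoints(r).round(4).tolist())
Z=W[...,2]
box=lambda a,b,c,d:(u>a)&(u<b)&(v>c)&(v<d)
show("cab",(abs(Z-.178)<.006)&box(165,295,85,185))
show("door",(abs(Z-.172)<.006)&box(340,410,180,270))
show("barrels",(abs(Z-.147)<.008)&box(360,400,175,205))
show("plank",(abs(Z-.032)<.005)&box(340,410,195,265))
show("strip",(Z>.11)&(Z<.150)&box(240,290,145,190))
print("table under z", np.nanmedian(Z[300,150:250]))
show("router",box(430,520,50,220)&(Z>.05)); print(np.nanmin(Z[60:220,430:520]))
for n,b in [("case",box(310,385,0,80)),("star",box(245,275,250,280)),("nut",box(278,300,250,270)),("vise",box(140,232,245,295)),("redbox",box(335,372,90,118)),("ring",box(350,400,130,182)),("block",box(350,420,283,330))]:
    m=b&(Z>.015); show(n,m); print(" maxz",np.nanmax(Z[m]))
# crop upscale
I=im["frame"]
a=cv2.resize(I[135:195,225:300],None,fx=6,fy=6,interpolation=2)
b=cv2.resize(I[175:265,345:405],None,fx=5,fy=5,interpolation=2)
J=cv2.imread("pics/scene0.png");c=cv2.resize(J[155:265,205:260],None,fx=5,fy=5,interpolation=2)
H=550;o=np.zeros((H,760,3),np.uint8);o[:360,:450]=a;o[:450,460:760]=b;cv2.imwrite("pics/crop1.png",o)
```

```text
cab 4459 z 0.1776 c [0.7076 0.0574] s [0.1968 0.0915] a 81.5311279296875
[[0.6478000283241272, -0.03319999948143959], [0.7383999824523926, -0.04670000076293945], [0.767300009727478, 0.14800000190734863], [0.676800012588501, 0.1615000069141388]]
door 574 z 0.1715 c [ 0.5186 -0.261 ] s [0.1291 0.0178] a 5.308946132659912
[[0.4535999894142151, -0.2581000030040741], [0.4551999866962433, -0.2757999897003174], [0.5837000012397766, -0.2639000117778778], [0.582099974155426, -0.24619999527931213]]
barrels 93 z 0.1463 c [ 0.5828 -0.2581] s [0.02   0.0436] a 88.8532485961914
[[0.5608000159263611, -0.2676999866962433], [0.6043999791145325, -0.2685999870300293], [0.6047999858856201, -0.2485000044107437], [0.5612000226974487, -0.24770000576972961]]
plank 223 z 0.0317 c [ 0.5176 -0.2431] s [0.1262 0.0231] a 4.520920276641846
[[0.4537999927997589, -0.23659999668598175], [0.45559999346733093, -0.2596000134944916], [0.5813999772071838, -0.24969999492168427], [0.5795999765396118, -0.22660000622272491]]
strip 173 z 0.1243 c [ 0.6551 -0.0124] s [0.0298 0.0666] a 21.617719650268555
[[0.6288999915122986, 0
[... 1706 characters left out ...]
89124, -0.24300000071525574], [0.8123000264167786, -0.17980000376701355], [0.7886000275611877, -0.17970000207424164]]
 maxz 0.10828301562089937
ring 655 z 0.0232 c [ 0.6927 -0.2662] s [0.0976 0.0976] a 82.68421936035156
[[0.6381000280380249, -0.3084000051021576], [0.7348999977111816, -0.3208000063896179], [0.7473000288009644, -0.2240000069141388], [0.6504999995231628, -0.21160000562667847]]
 maxz 0.028168149232155604
block 1266 z 0.0314 c [ 0.3409 -0.2909] s [0.0468 0.1301] a 28.737642288208008
[[0.2890999913215637, -0.2451000064611435], [0.3517000079154968, -0.35920000076293945], [0.3928000032901764, -0.3366999924182892], [0.3301999866962433, -0.22259999811649323]]
 maxz 0.03640185760557524
```

View pics/crop1.png

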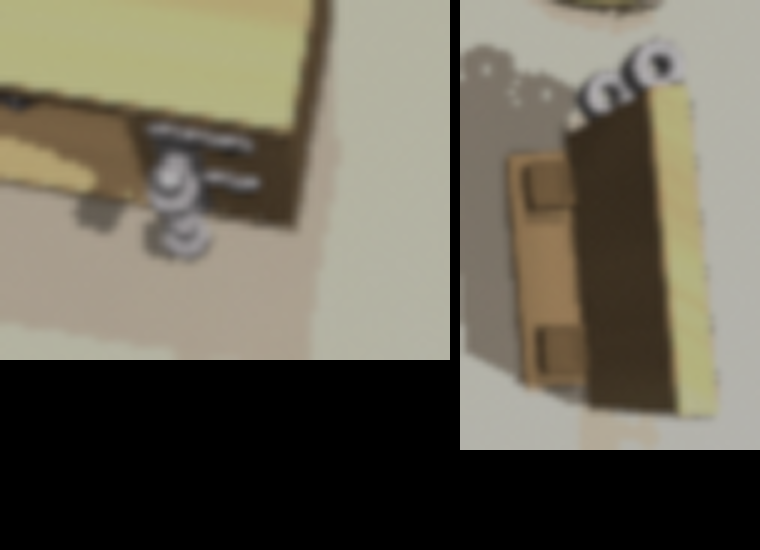

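The crop shows the upper pin tip at about px (254,164), the lower pin at (256,174), and the door's barrels at the far end. Next I look from close up with the wrist camera over the pins, then over the door.

```bash
cat >> h.py <<'E'
def Q(deg):
    t=np.radians(deg)/2; return [0,np.cos(t),np.sin(t),0]
def ray(im,u,v,z):
    K=im["camera_matrix"];T=np.linalg.inv(im["view"])
    d=T[:3,:3]@np.array([(u-K[0,2])/K[0,0],-(v-K[1,2])/K[1,1],-1]);c=T[:3,3]
    return c+d*(z-c[2])/d[2]
E
python3 - <<'E'
from h import *
t=dict(np.load("top0.npz"));print("top up pin",ray(t,254.3,164,.138),"low",ray(t,255.8,174.2,.053))
print(t["depth"].shape, np.nanmax(cloud(t)[0:230,420:520,2]))
move_to([.56,-.02,.30],Q(5.3)); s=state();print(s["time"],s["ee_pos"],s["joint_pos"])
a=get_image("wrist");np.savez("w1.npz",**a);print(np.linalg.inv(a["view"]).round(3).tolist())
move_to([.5186,-.261,.26],Q(5.3));s=state();print(s["time"],s["joint_pos"],s["ft_force"])
b=get_image("wrist");np.savez("w2.npz",**b)
cv2.imwrite("pics/w12.png",cv2.resize(np.hstack([a["frame"],b["frame"]]),(800,300)))
E
```

```text
top up pin [0.64107321 0.00597119 0.138     ] low [0.63572633 0.00755335 0.053     ]
(420, 560) 0.35789409635022673
2.3167 [ 0.55998191 -0.02077368  0.29980879] [-9.76560023e-02  9.75300984e-03  1.19149173e+00 -2.38763677e-04
  1.94061149e+00  1.38160610e+00]
[[0.09, 0.963, 0.254, 0.629], [-0.996, 0.087, 0.023, -0.015], [0.0, -0.255, 0.967, 0.454], [0.0, 0.0, 0.0, 1.0]]
3.3417 [-5.23952764e-01  4.61942394e-02  1.22485249e+00  6.76878199e-04
  1.87009186e+00  9.54101341e-01] [-0.01394687  0.16879617  0.51651988]
```

View pics/w12.png

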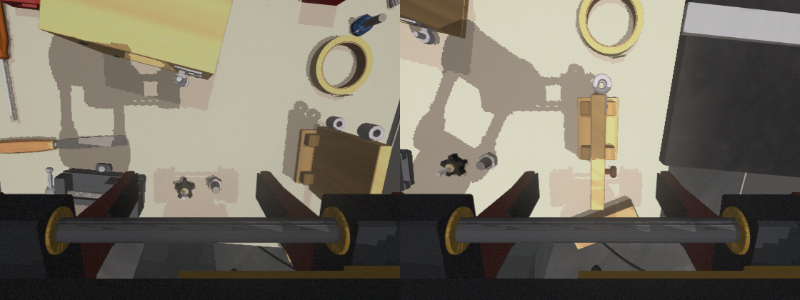

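The left image shows the pins at about (182,76) by the cabinet's right front. The right image shows the door centred with its barrels at (601,83). I crop both for precise measurement.

Run:
```python
from h import *
a=dict(np.load("w1.npz"));b=dict(np.load("w2.npz"))
A=cv2.resize(a["frame"][85:135,225:285],None,fx=8,fy=8,interpolation=cv2.INTER_CUBIC) 
B=cv2.resize(b["frame"][90:150,260:300],None,fx=8,fy=8,interpolation=cv2.INTER_CUBIC)
o=np.zeros((480,800,3),np.uint8);o[:400,:480]=A;o[:480,480:800]=B;cv2.imwrite("pics/crop2.png",o)
for n,im,z in [("cab",a,.178),("door",b,.172)]:
    W=cloud(im);m=abs(W[...,2]-z)<.005
    v,u=np.indices(m.shape);m&=(v<300)
    if n=="door": m&=(u>240)&(u<310)
    k,l,st,_=cv2.connectedComponentsWithStats(m.astype(np.uint8));i=1+st[1:,4].argmax()
    p=W[l==i][:,:2].astype(np.float32);r=cv2.minAreaRect(p);print(n,len(p),r,cv2.boxPoints(r).round(4).tolist(),np.median(W[l==i][:,2]))
```

```text
cab 19046 ((0.6987050175666809, 0.05879047140479088), (0.19649666547775269, 0.07544920593500137), 81.52328491210938) [[0.6468999981880188, -0.03280000016093254], [0.7214999794960022, -0.04390000179409981], [0.7505000233650208, 0.15039999783039093], [0.6758999824523926, 0.1615000069141388]] 0.17781967480873792
door 3317 ((0.5180549025535583, -0.2618464529514313), (0.12965965270996094, 0.015756970271468163), 4.8821845054626465) [[0.4528000056743622, -0.25949999690055847], [0.45410001277923584, -0.2752000093460083], [0.583299994468689, -0.26420000195503235], [0.5820000171661377, -0.2485000044107437]] 0.17169382879237474
```

View pics/crop2.png

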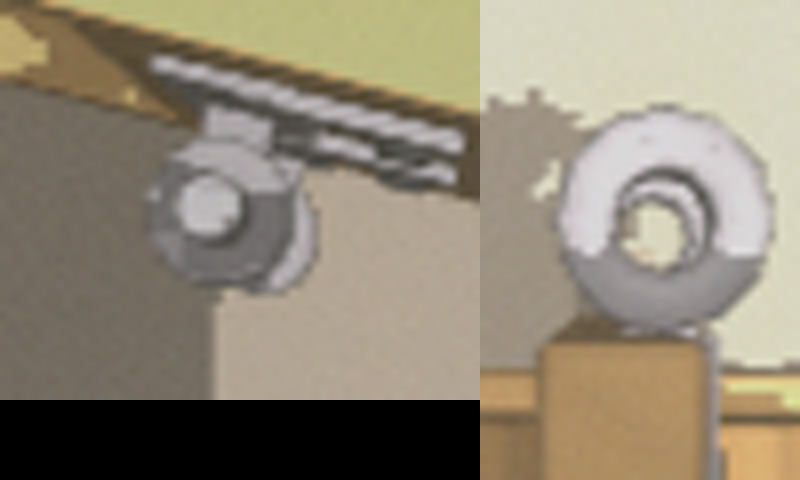

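The left crop shows the upper pin tip at image px (250.8,110.3), and the right crop shows the barrel's top ring centred at (282.8,116.7). Now I grasp the door and lift it.

Run:
```python
from h import *
a=dict(np.load("w1.npz"));b=dict(np.load("w2.npz"))
pin=ray(a,250.8,110.3,.138);bar=ray(b,282.8,116.7,.147);print("pin",pin,"barrel",bar)
th=5.0
move_l([.5181,-.2618,.147],speed=.12,orientation=Q(th));s=state();print(s["time"],s["ee_pos"],s["ft_force"])
close();s=state();print(s["time"],s["ee_pos"],s["finger_gap"],s["finger_force"],s["ft_force"])
p=s["ee_pos"]
for z in [.157,.215,.235]:
    move_l([.5181,-.2618,z],speed=.08);s=state();print(s["time"],s["ee_pos"],s["ft_force"],s["moment"],s["finger_gap"])
c=get_image("wrist");np.savez("w3.npz",**c)
o=c["frame"][60:160,230:330];cv2.imwrite("pics/crop3.png",cv2.resize(o,None,fx=6,fy=6,interpolation=2))
```

```text
pin [0.63920522 0.00919911 0.138     ] barrel [ 0.5941879  -0.25933138  0.147     ]
4.4833 [ 0.51854668 -0.26200708  0.14819542] [-0.32208899 -0.83163404  0.10820056]
5.5833 [ 0.51809954 -0.26180069  0.14698945] 0.016054193424845063 29.990084767341614 [ 0.28127678  0.75915671 -0.18225036]
5.8583 [ 0.51829616 -0.26192759  0.15750928] [ 0.12391231 -0.13225371 -3.28851435] [-0.00082409  0.05760978 -0.01212104] 0.015977202679291248
6.7333 [ 0.51794714 -0.26169183  0.21433241] [ 0.56606626 -0.38635708 -4.1812    ] [0.05477765 0.00580541 0.03365487] 0.01573676885448647
7.1333 [ 0.51845964 -0.26198927  0.23614756] [-0.15783751 -0.598408   -4.27293908] [ 0.04349014  0.01050603 -0.0097715 ] 0.01580065557229957
```

View pics/crop3.png

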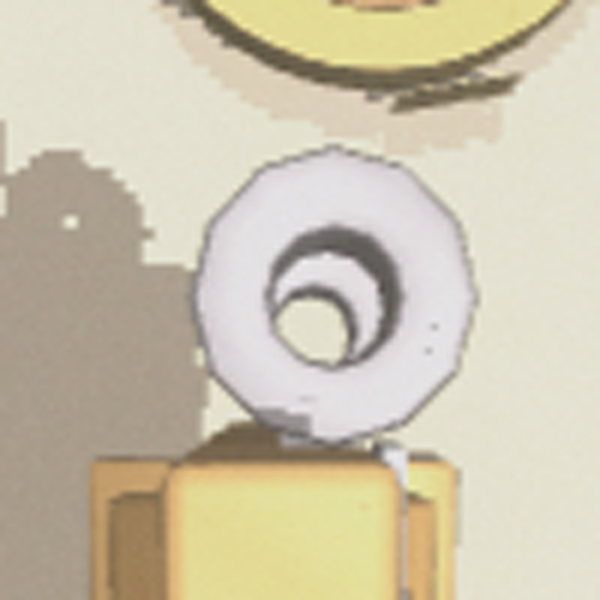

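```bash
cat >> h.py <<'E'
def F(n=4):
    f=[];
    for _ in range(n): hold(.02); f.append(np.r_[state()["ft_force"],state()["moment"]])
    return np.mean(f,0)
E
python3 - <<'E'
from h import *
c=dict(np.load("w3.npz"));bar=ray(c,285.4,108.75,.2361);print("bar",bar)
off=bar[:2]-np.array([.5183,-.2618]);print("off",off)
off=(off+np.array([.0761,.0025]))/2
g=np.array([.6393,.0092])-off;print("goal",g)
np.save("goal.npy",g)
w=g+[-.05,-.05]
move_l([*w,.235],speed=.15); move_l([*w,.174],speed=.08); move_l([*g,.172],speed=.06)
hold(.3);f0=F(10);np.save("f0.npy",f0);print(state()["time"],f0.round(2),state()["ee_pos"])
z=.170
while z>.1465:
    t0=state()["time"];move_l([*g,z],speed=.03);f=F(3)-f0;s=state();print(round(z,4),s["ee_pos"].round(4),f.round(2),round(s["time"]-t0,2))
    if f[2]>4: break
    z-=.001
E
```

```text
bar [ 0.59446963 -0.26035277  0.2361    ]
off [0.07616963 0.00144723]
goal [0.56316519 0.00722639]
11.4917 [ 0.41 -0.25 -3.57  0.01  0.03 -0.02] [0.56312733 0.00719206 0.17203502]
0.17 [0.5631 0.0072 0.1698] [-0.52  0.53  0.3   0.   -0.01  0.03] 0.3
0.169 [0.5632 0.0072 0.169 ] [-0.48 -0.23 -0.5   0.02  0.03  0.01] 0.3
0.168 [0.5631 0.0072 0.1679] [ 0.07  0.21  0.31 -0.01  0.02  0.01] 0.3
0.167 [0.5631 0.0072 0.1669] [-0.56  0.18  0.08  0.02  0.   -0.01] 0.3
0.166 [0.5631 0.0072 0.1659] [-0.05  0.16  0.39  0.    0.01  0.01] 0.3
0.165 [0.5631 0.0072 0.1649] [-0.17  0.02  0.08  0.01 -0.    0.05] 0.3
0.164 [0.5631 0.0072 0.1639] [0.04 0.37 0.06 0.01 0.   0.04] 0.3
0.163 [0.5631 0.0072 0.163 ] [-0.62  0.51 -0.39  0.02 -0.01 -0.01] 0.3
0.162 [0.5631 0.0072 0.162 ] [-0.35  0.09 -0.53  0.02 -0.01  0.02] 0.3
0.161 [0.5631 0.0072 0.1609] [-0.25  0.23  0.26  0.02 -0.05  0.04] 0.3
0.16 [0.5631 0.0072 0.1599] [-0.64  0.14  0.04  0.   -0.02  0.01] 0.3
0.159 [0.5631 0.0072 0.159 ] [-0.78 -0.24 -0.3  -0.   -0.01  0.01] 0.3
0.158 [0.5631 0.0072 0.1579] [ 0.08 -0.04 -0.08  0.02  0.01  0.01] 0.3
0.157 [0.5631 0.0072 0.1569] [-0.28 -0.18  0.01 -0.   -0.04 -0.01] 0.3
0.156 [0.5631 0.0072 0.1559] [-0.15  0.3   0.13 -0.01  0.02  0.01] 0.3
0.155 [0.5631 0.0072 0.1549] [-0.41  0.2   0.05 -0.01 -0.03  0.02] 0.3
0.154 [0.5631 0.0072 0.1539] [-0.02  0.73 -0.31 -0.01  0.01  0.01] 0.3
0.153 [0.5631 0.0072 0.153 ] [-0.21  0.31 -0.2  -0.03  0.01  0.01] 0.3
0.152 [0.5631 0.0072 0.152 ] [-0.52  0.05 -0.28  0.01 -0.02  0.  ] 0.3
0.151 [0.5631 0.0072 0.1509] [-0.68  0.16 -0.03  0.02 -0.01  0.03] 0.3
0.15 [0.5632 0.0072 0.15  ] [-0.25  0.35 -0.42  0.03  0.01 -0.01] 0.3
0.149 [0.5631 0.0073 0.149 ] [-0.7   0.03 -0.29  0.    0.01  0.03] 0.3
0.148 [0.5631 0.0072 0.1479] [-0.6   0.01 -0.14  0.03  0.01  0.01] 0.3
0.147 [0.5632 0.0072 0.147 ] [-0.3   0.19 -0.22  0.01 -0.02  0.01] 0.3
```

Run:
```python
from h import *
g=np.load("goal.npy");f0=np.load("f0.npy")
for z in [.1464,.1458,.1452,.1446,.144,.1434]:
    move_l([*g,z],speed=.03);f=F(4)-f0;print(z,f.round(2))
    if f[2]>2: break
s=get_image("scene");np.savez("s2.npz",**s);w=get_image("wrist");np.savez("w4.npz",**w);print(state()["time"])
o=np.hstack([cv2.resize(s["frame"][130:290,130:330],(500,400),interpolation=2),cv2.resize(w["frame"][40:200,200:320],(300,400),interpolation=2)])
cv2.imwrite("pics/hang.png",o)
```

```text
0.1464 [-2.16  0.1   2.83  0.01  0.2  -0.01]
19.1083
```

View pics/hang.png

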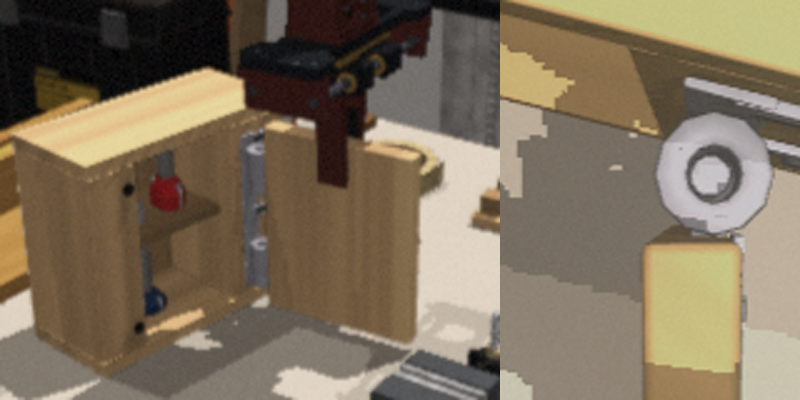

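The view shows both barrels seated on the strip's shoulders (barrels at about (257,150) and (257,250)), with the pin visible inside the bore. I let go and push the outer face round.

Run:
```python
from h import *
P=np.array([.6393,.0092]);g=np.load("goal.npy")
move_l([*g,.147],speed=.03);gripper_open();hold(.3);print(state()["time"],state()["ft_force"])
move_l([*g,.255],speed=.15)
im=get_image("wrist");W=cloud(im);v,u_=np.indices(W.shape[:2]);m=(abs(W[...,2]-.172)<.003)&(W[...,0]<.635)&(abs(W[...,1])<.06)
print("door top",m.sum(),cv2.minAreaRect(W[m][:,:2].astype(np.float32)),np.median(W[m][:,2]))
TH=-8.5
def C(b,m=0,R=.11):
    b=np.radians(b);u=np.array([np.cos(b),np.sin(b)]);n=np.array([-u[1],u[0]])
    t=np.radians(TH);h=.010*abs(n@[np.cos(t),np.sin(t)])+.0135*abs(n@[-np.sin(t),np.cos(t)])
    return P+R*u+(.004+h+m)*n,n
c,_=C(185,.05); move_to([*c,.255],Q(TH)); close(); move_l([*c,.138],speed=.15)
hold(.2);f0=F(8);print(state()["time"],f0.round(2))
def go(b,m,sp):
    c,n=C(b,m);move_l([*c,.138],speed=sp);f=F(2)-f0;print(round(b,1),f[:3].round(2),end=' ');return -(f[:3]@[*(-n),0])
go(185,.01,.06)
b=181
while b>96:
    p=go(b,0,.08);print("press",round(p,2),state()["time"])
    if abs(p)>12: break
    b-=6
print()
im=get_image("wrist");np.savez("w5.npz",**im);t=get_image("top");np.savez("t5.npz",**t)
print(b,state()["ee_pos"])
```

```text
20.8333 [-0.39355208  0.09414396 -0.33986729]
door top 2964 ((0.5621095895767212, 0.006116768345236778), (0.1280694454908371, 0.015856394544243813), 5.412225723266602) 0.17045125840168607
24.7833 [-0.02  0.14 -0.01  0.03  0.02 -0.  ]
185 [ 0.19 -0.45 -0.22] 181 [ 0.1  -0.36  0.24] press 0.36 26.0417
175 [ 0.36 -0.02  0.16] press -0.01 26.3833
169 [ 0.44 -0.2   0.77] press 0.11 26.7167
163 [0.4  0.21 0.05] press -0.32 27.0333
157 [ 0.21  0.03 -0.08] press -0.1 27.35
151 [ 0.57 -1.06 -0.13] press 0.65 27.675
145 [ 0.52 -0.4   0.11] press 0.03 28.0
139 [ 0.16 -0.73 -0.25] press 0.45 28.325
133 [ 0.24 -0.13 -0.51] press -0.08 28.6583
127 [ 0.12 -0.49  1.27] press 0.2 28.9917
121 [ 0.43 -0.3   0.45] press -0.21 29.325
115 [-0.57 -0.32 -0.22] press 0.65 29.6583
109 [-0.05 -0.26 -0.02] press 0.13 30.0
103 [ 0.18 -0.05 -0.12] press -0.17 30.3417
97 [ 0.27 -0.18 -0.54] press -0.25 30.6833

91 [0.60851683 0.11617228 0.13797465]
```

Run:
```python
from h import *
P=np.array([.6393,.0092]);TH=-8.5;R=.11
hold(.1);f0=F(8)
def C(b,m=0):
    b=np.radians(b);u=np.array([np.cos(b),np.sin(b)]);n=np.array([-u[1],u[0]])
    t=np.radians(TH);h=.010*abs(n@[np.cos(t),np.sin(t)])+.0135*abs(n@[-np.sin(t),np.cos(t)])
    return P+R*u+(.004+h+m)*n,n
b=95.5
while b>76:
    c,n=C(b);move_l([*c,.138],speed=.03);p=(F(3)-f0)[:2]@n;print(round(b,1),round(p,2),end='; ')
    if p>3: break
    b-=1.0 if b>85 else .4
s=state();print(s["time"],s["ee_pos"])
def look(tag):
    t=get_image("top");W=cloud(t);v,u=np.indices(W.shape[:2]);return t
c,n=C(b,.06);move_l([*c,.138],speed=.08);move_l([*c,.26],speed=.15)
move_to([.50,.03,.30],Q(TH));hold(.3)
w=get_image("wrist");W=cloud(w);cut=P+.0;d=np.radians(81.5);ny=np.array([np.cos(d),np.sin(d)]);nx=np.array([ny[1],-ny[0]])
q=(W[...,:2]-P);X=q@nx;Y=q@ny;m=(abs(W[...,2]-.172)<.003)&(X>-.06)&(X<.0145)&(Y>.005)&(Y<.15)
print(m.sum(),cv2.minAreaRect(W[m][:,:2].astype(np.float32)),state()["time"])
sc=get_image("scene");o=np.hstack([cv2.resize(sc["frame"],(440,330)),cv2.resize(w["frame"][:240,100:420],(360,330))]);cv2.imwrite("pics/shut.png",o)
```

```text
95.5 0.48; 94.5 0.26; 93.5 0.37; 92.5 -0.1; 91.5 0.26; 90.5 -0.12; 89.5 0.32; 88.5 -0.26; 87.5 -0.08; 86.5 0.4; 85.5 0.37; 84.5 0.64; 84.1 -0.19; 83.7 -0.05; 83.3 -0.4; 82.9 0.11; 82.5 0.37; 82.1 2.09; 81.7 4.97; 36.725 [0.64025812 0.12008646 0.13759763]
3422 ((0.6555987596511841, 0.08527278900146484), (0.14451582729816437, 0.018895093351602554), 81.61620330810547) 39.5417
```

View pics/shut.png

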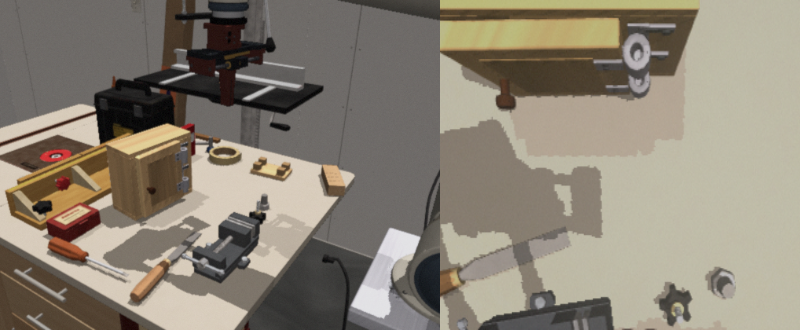

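The door is shut flush: its knob faces the robot at (150,190), its top edge is parallel to the cabinet front, and the bystanders are untouched at (675,303) and (722,283). I hand in.

```bash
python3 -c "
from bench import *
print(job_done())"
```

```text
the job is handed in; nothing more can be done
None
```

The door hangs with both barrels down on their pins and is swung shut against its stops, the arm is clear, the bystanders look undisturbed, and the job was handed in at about 40 s; no verdict was returned.

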